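# Screw the cover onto the incense pedestal

## Task

Close the bronze incense pedestal with its pierced screw cover: rest the cover level on top of the thread, turn it back (anticlockwise from above) until you feel it drop into the thread starts, then screw it down clockwise until it is fully home against the stop, and let go. Leave everything else on the slab as it is.

Things in the scene. Friction and masses are not known exactly. Their poses are not given: they have to be found in the camera images.
- pedestal: Tall bronze incense pedestal locked upright in a round brass twist socket (132 mm flange) on the grey slate slab; cannot move or turn. Origin: centre of the socket's underside, on the slab (slab top is 20 mm above the work surface), z up. Its cup ends in a plain neck tube, 68 mm outside diameter, with a right-hand three-start interrupted thread round it, 77 mm outside diameter.
- rim (a point): centre of the neck tube's chamfered rim, on the pedestal's axis, 156 mm above its origin. The three thread crowns lie level 6 mm below it (150 mm above the origin). Between the crowns are three open thread starts, each 28 deg wide, on the directions 0, 120 and 240 deg from the pedestal's x axis.
- start0 (a point): the thread start on the pedestal's x axis: centre of its opening, 37 mm from the axis, at crown height. A cover lug that enters a start drops about 7 mm to the channel floor; turned clockwise (from above) it then runs under the crown, sinking 0.08 mm per degree, with 1.2 mm up-and-down play, to a stop 75 deg clockwise of the start.
- start1 (a point): the same for the thread start 120 deg anticlockwise of start0. Each crown covers 14 to 82 deg clockwise of its start. From 82 to 106 deg stands a stop rib that also rises 4 mm above the crown: a cover merely resting on the crowns cannot be turned clockwise into the next starts, only back anticlockwise into its own.
- start2 (a point): the same for the thread start 240 deg anticlockwise of start0
- stop0 (a point): where the middle of a lug lies with the cover fully home against the stop: 37.5 mm from the pedestal's axis, 75 deg clockwise of start0, 139.2 mm above the pedestal's origin
- cover: The pedestal's pierced bronze screw cover, standing right way up on the slab: round, 88 mm outside diameter, 73 mm high, 0.3 to 0.65 kg. Origin: centre of its lower edge, z up. Skirt 80 mm inside diameter, 20 mm deep. Its origin is about 149 mm above the pedestal's origin when it rests on the crowns, about 142 mm when dropped into the starts, 136 mm fully home (ceiling on the neck's rim).
- finial (a point): on the cover's axis, 57 mm above its origin, the height to grip: in the round, straight-sided finial on top of the cover, 30 mm in diameter from 42 to 66 mm above the origin (domed top at 73 mm). Below it the cover's top is at most 29 mm above the origin. It can be gripped from any side; a hard turn against a stop slips in the fingers.
- lug0 (a point): middle of the lug on the cover's x axis, 37.5 mm from the cover's axis, 3.2 mm above its origin. Three lugs stick inwards inside the lower edge, 120 deg apart, each 9 mm wide and 4 mm high and marked by a raised upright bead outside the skirt; their tips leave a 70 mm circle clear, so 1.2 mm all round on the neck.
- lug1 (a point): middle of the lug 120 deg anticlockwise of lug0, seen from above
- lug2 (a point): middle of the lug 240 deg anticlockwise of lug0, seen from above
- copper_bowl: dented open copper offering bowl, 114 mm across, 50 mm high (a bystander); origin: centre of its underside
- mallet: rosewood mallet lying on the slab, 190 mm long, head 62 mm wide and 42 mm high (a bystander); long axis = its x, the head 55 mm along +x; origin: centre of its underside
- tongs: pair of brass incense tongs lying flat, 180 mm long, 34 mm wide (a bystander); long axis = its x; origin: centre of its underside
- jade_figurine: white jade seated figurine, 76 mm across the base, 111 mm high (a bystander); origin: centre of its underside
- candlestick: turned brass candlestick, 68 mm foot, 120 mm high (a bystander); origin: centre of its underside
- bronze_bell: small bronze hand bell standing on its mouth, 62 mm across, 94 mm high (a bystander); origin: centre of its underside
- incense_box: closed rosewood incense box, 64 x 204 x 44 mm, long along its y (a bystander); origin: centre of its underside
- tea_cup: white offering cup, 68 mm across, 45 mm high (a bystander); origin: centre of its underside
Things that resemble listed ones, but are neither listed nor needed, are in the scene too. What is shaped like the cover but pink, purple or red is not meant.

How it is judged:
On the way, in this order (a step that is already met when the one before it is completed fails the run):
1. the cover rests level on the thread crowns, on the pedestal's axis, its lugs beside the thread starts and not over them (horizontal distance between cover and pedestal below 0.004 m and angle between cover's own z axis and vertical below 0.07 rad and z of cover in the frame of pedestal between 0.1475 and 0.1515 m and contact force between cover and pedestal above 0.5 N and horizontal distance between each of lug0, lug1, lug2 and start0 above 0.008 m), for 0.2 s.
2. turned back, the cover has dropped level into the thread starts (horizontal distance between cover and pedestal below 0.004 m and angle between cover's own z axis and vertical below 0.07 rad and z of cover in the frame of pedestal below 0.1432 m), for 0.1 s.
At the end, for the whole second after the job is handed in: The cover is screwed fully home: a lug within 6 mm of the stop point, the cover's origin less than 137.5 mm above the pedestal's (136 mm is home), within 3 mm of its axis, level within 2 degrees, at rest and released (distance between any of lug0, lug1, lug2 and stop0 below 0.006 m and z of cover in the frame of pedestal below 0.1375 m and angle between cover's own z axis and vertical below 0.035 rad and horizontal distance between cover and pedestal below 0.003 m and linear speed of cover below 0.02 m/s and contact force between cover and the fingers below 0.1 N); the robot touches nothing.
It fails at once if another thing on the slab was displaced by more than 20 mm (distance of any of copper_bowl, mallet, tongs, jade_figurine, candlestick, bronze_bell, incense_box, tea_cup from where it was at the start of the episode above 0.02 m).
It fails at once if the jade figurine, bell or candlestick was tipped over (angle between any of jade_figurine, bronze_bell, candlestick's own z axis and vertical above 0.4 rad).
It also fails if it takes over 51 s, if anything falls off the work surface, if the arm or the gripper's body presses on something with over 40 N, if the wrist force passes 120 N, or if a joint passes its speed limit or range.

## Robot

A 6-joint arm with a two-finger parallel gripper is mounted at the origin on the work surface. World frame = base frame: x ahead of the robot, y to its left, z up, the work surface at z = 0. Lengths are in m, angles in rad, forces in N, time in s.
With the tool pointing down it reaches from about 0.375 to 0.825 m from the base axis. Payload 5.5 kg.
Tool frame: the origin (TCP) lies midway between the tips of the shut fingers; the grasp point (between the pads) lies 19 mm behind it; z points along the fingers, y is the line along which they close (so a half turn about z gives the same grasp; the last joint's range is limited). The gripper opens to 85 mm and grips with 20 to 120 N. Pads are 22 mm wide; open, the fingers measure 114 mm over their backs; the gripper's body (76 mm by 85 mm) begins 54 mm behind the grasp point. The pads swing forward as they close: fully open they stand 13 mm farther back than shut.
Start: joints at [-1.256, 0.314, -0.047, 1.21, 0, 1.571], TCP at [0.186, -0.571, 0.231] pointing down, gripper open.
Joint ranges: [-2.67, 2.67], [-0.69, 1.73], [-1.03, 1.25], [-2.08, 2.16], [-1.42, 1.45], [-3.14, 3.14]. Speed limits (rad/s): [2.39, 2.39, 3.01, 3.14, 3.14, 3.14].

## Interface

Orientations are given as a 3x3 rotation matrix whose columns are the frame's x, y, z axes.
In Python, from plant import env, cams, order gives the robot as it stands.
- The arm moves only by the tool arm_command, never from a script. Its argument "plan" is a list of rows, each a list of 7 numbers: the closure, from 0 (fully open) to 1 (shut), then the shift along the tool's x, y, z in parts of the range, where 1.0 means 0.5 m, then the turn, a rotation vector about the tool's x, y, z in fractions of the full range, 1 being 90 degrees. A call has 1 to 5 rows; each row is the pose to reach, as a shift and turn from the pose commanded when the call began, along the tool's axes at that moment; what a row does not reach only later rows make up. A row lasts 1/10 s, in which the tool goes at most 50 mm and 8.59 degrees, less where a joint would pass 70% of its speed; a pose out of reach is approached as far as the arm can. A shift or turn number past 1, either way, is cut back to 1. A call with a gripper value outside its range is refused whole. The fingers move at their own pace and stop on an object; the grip force is fixed at half the most. Time passes only in rows, so rows that repeat a pose let the fingers close. It gives the time, the measured TCP pose, the force, the opening and the grip force at its end, in the units of the state.
- env.state(): the state, without advancing time (a new reading comes with each control period).
- cams.capture(name): name is "side" or "top"; returns a dict with "pixels" (480x640x3 uint8, red, green, blue), "camera_matrix" (3x3 intrinsics, pixels), "world_from_camera" (4x4, takes a point from camera to world coordinates). Camera axes: x right, y up, looking along -z (the intrinsics and any distortion apply to the point x, -y, -z); pixel columns grow to the right and rows downward; lengths in m; the calibration is good to about 2 mm. A picture is of the moment at which its call begins. There is no depth.
- order.close_job(): hands the job in; it is judged then, once.
The state is a dict: "time": time; "joint_pos": joint angles; "qd": joint speeds; "joint_efforts": joint torques, N m; "tool_pos": TCP position; "tool_rot": TCP orientation; "ft_force": force on the tool from outside, world axes, zero at the start; "torque": the same for the moment, N m; "opening": opening from 0.0 (shut) to 1.0 (fully open); "grasp_force": force on a finger pad.
Only numpy, scipy, OpenCV 4.12 (cv2) and the standard library are available. Lean on these libraries where they do the work, as an engineer would, in place of code of your own. Each camera call takes 0.05 s, during which the arm holds its last target. There are 200 camera calls.

## Working session

There is one attempt and no reset: what is moved stays moved. The work goes in short steps, Python scripts to look and compute and a tool call to move; the robot and the scene stay as the last step left them, time stands still between calls to the robot, and variables do not carry over. Pictures are saved under pics/ and viewed, at most 10 in all, crops included, and the job is handed in when it is done.

Besides the shell and the picture viewer there is one more tool, called after "Request:" by a JSON object that holds its "fn" and its "kwargs", one argument or row to a line. arm_command: Moves the arm, as the interface text tells. Its arguments: {"type":"object","properties":{"plan":{"type":"array","items":{"type":"array","items":{"type":"number"}}}},"required":["plan"]}

```bash
ls; mkdir -p pics; cat > h.py <<'E'
import numpy as np, cv2
from plant import env, cams, order
def shot(n,f=None):
    c=cams.capture(n)
    if f: cv2.imwrite('pics/'+f,cv2.cvtColor(c["pixels"],cv2.COLOR_RGB2BGR))
    return c
def ray(c,u,v):
    K=np.array(c["camera_matrix"]);T=np.array(c["world_from_camera"])
    d=np.linalg.inv(K)@[u,v,1]; d=T[:3,:3]@[d[0],-d[1],-d[2]]
    return T[:3,3],d/np.linalg.norm(d)
def plane(c,u,v,z):
    o,d=ray(c,u,v); return o+d*(z-o[2])/d[2]
def tri(a,pa,b,pb):
    o1,d1=ray(a,*pa);o2,d2=ray(b,*pb)
    s=np.linalg.lstsq(np.stack([d1,-d2],1),o2-o1,rcond=None)[0]
    p,q=o1+s[0]*d1,o2+s[1]*d2
    return (p+q)/2,np.linalg.norm(p-q)
def proj(c,p):
    K=np.array(c["camera_matrix"]);T=np.array(c["world_from_camera"])
    x=T[:3,:3].T@(np.array(p)-T[:3,3]); x=K@[x[0],-x[1],-x[2]]; return x[:2]/x[2]
E
python3 - <<'E'
from h import *
for n in("side","top"):
    c=shot(n,n+"0.png");print(n,c.keys(),np.round(c["camera_matrix"],1).tolist(),np.round(c["world_from_camera"],3).tolist())
print(env.state())
E
```

```text
pics
side dict_keys(['pixels', 'camera_matrix', 'world_from_camera']) [[518.1, 0.0, 319.9], [0.0, 518.1, 244.8], [0.0, 0.0, 1.0]] [[-0.772, 0.326, -0.546, -0.216], [-0.636, -0.423, 0.646, 0.929], [-0.02, 0.845, 0.534, 0.85], [0.0, 0.0, 0.0, 1.0]]
top dict_keys(['pixels', 'camera_matrix', 'world_from_camera']) [[589.5, 0.0, 323.6], [0.0, 589.5, 240.1], [0.0, 0.0, 1.0]] [[-0.013, 0.991, -0.133, 0.333], [-1.0, -0.017, -0.024, 0.04], [-0.026, 0.132, 0.991, 1.439], [0.0, 0.0, 0.0, 1.0]]
{'time': 0.1, 'joint_pos': array([-1.25600270e+00,  3.14164199e-01, -4.79728878e-02,  1.21017666e+00,
        1.68852893e-05,  1.57075935e+00]), 'qd': array([ 1.98807665e-05,  5.24127185e-04,  3.38431788e-03, -2.79273117e-04,
        4.08684081e-05, -1.64228666e-03]), 'joint_efforts': array([-7.12919446e-04, -5.40768600e+01,  3.40541124e+01,  1.12197170e-02,
        1.35334762e-04, -5.01641821e-07]), 'tool_pos': array([ 0.18562043, -0.5700322 ,  0.23051815]), 'tool_rot': array([[ 9.50848856e-01,  3.09655044e-01, -4.53766919e-04],
       [ 3.09655376e-01, -9.50847754e-01,  1.44807791e-03],
       [ 1.69413744e-05, -1.51741459e-03, -9.99998849e-01]]), 'ft_force': array([ 0.05468054, -0.28825432,  0.22495192]), 'torque': array([ 0.0165458 , -0.02848941,  0.02435562]), 'grasp_force': 0.0, 'opening': 1.0023528404536997}
```

View pics/side0.png

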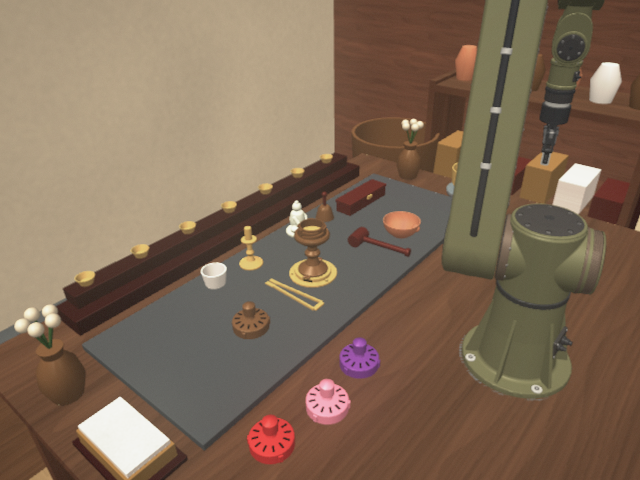

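View pics/top0.png

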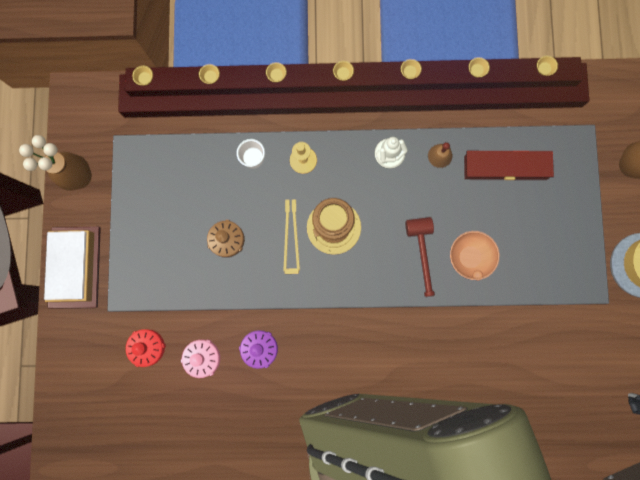

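The bronze cover is at top (225,239), side (250,320). Its lookalikes are red (145,348 top), pink (200,358) and purple (258,349), all excluded by colour. The pedestal is at top (334,222), side (313,255). Next is one close crop to check.

```bash
python3 - <<'E'
from h import *
t=cv2.imread('pics/top0.png');s=cv2.imread('pics/side0.png')
def crop(i,u,v,w,h):
    return cv2.resize(i[v-h:v+h,u-w:u+w],(400,300),interpolation=cv2.INTER_CUBIC)
cv2.imwrite('pics/crop0.png',np.vstack([np.hstack([crop(t,226,238,28,21),crop(t,334,222,40,30)]),np.hstack([crop(s,250,318,28,21),crop(s,313,250,40,30)])]))
E
```

```text
(no output)
```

View pics/crop0.png

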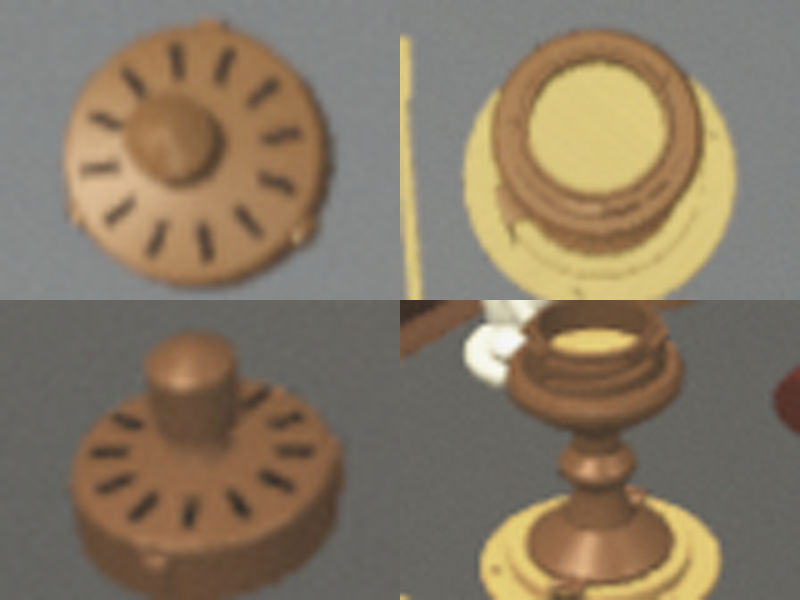

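```bash
python3 - <<'E'
from h import *
N=8
cs={n:[cams.capture(n) for _ in range(N)] for n in("top","side")}
im={n:np.mean([c["pixels"] for c in cs[n]],0)[...,::-1].astype(np.uint8) for n in cs}
t,s=im["top"],im["side"]
cv2.imwrite('pics/top_avg.png',t);cv2.imwrite('pics/side_avg.png',s)
def crop(i,u,v,w,h):
    x=cv2.resize(i[v-h:v+h,u-w:u+w],(400,600),interpolation=cv2.INTER_LANCZOS4)
    return cv2.convertScaleAbs(x,alpha=1.6,beta=-30)
cv2.imwrite('pics/neck.png',np.hstack([crop(t,334,220,22,33),crop(s,312,240,22,33)]))
C=cs["top"][0];D=cs["side"][0]
# yellow flange + ash ellipses
for n,i,c in(("top",t,C),("side",s,D)):
    h=cv2.cvtColor(i,cv2.COLOR_BGR2HSV)
    m=cv2.inRange(h,(18,90,90),(32,255,255))
    u,v=(334,222) if n=="top" else (313,252)
    b=np.zeros_like(m);b[v-45:v+45,u-32:u+32]=m[v-45:v+45,u-32:u+32]
    for k in cv2.findContours(b,cv2.RETR_CCOMP,cv2.CHAIN_APPROX_NONE)[0]:
        if len(k)>25:
            hull=cv2.convexHull(k); print(n,"yellow",len(k),cv2.fitEllipse(k),cv2.fitEllipse(hull) if len(hull)>5 else 0)
    # cover mask: not grey
    u,v=(225,239) if n=="top" else (250,320)
    sm=cv2.inRange(h,(0,70,20),(20,255,255));b=np.zeros_like(m);b[v-30:v+25,u-28:u+28]=sm[v-30:v+25,u-28:u+28]
    k=max(cv2.findContours(b,cv2.RETR_EXTERNAL,cv2.CHAIN_APPROX_NONE)[0],key=cv2.contourArea);print(n,"cover",cv2.boundingRect(k),cv2.fitEllipse(k),cv2.contourArea(k))
p,e=tri(C,(222.2,236.6),D,(248.6,305.4));print("finial",p,e)
for u,v in((210,22),(75,215),(303,235)):
    q=plane(C,198+u/7.14,217+v/7.14,0.035);d=q-p;print("bead",q,np.hypot(*d[:2]),np.degrees(np.arctan2(d[1],d[0])))
E
```

```text
top yellow 199 ((333.4096374511719, 225.7289276123047), (49.41762924194336, 51.99753952026367), 174.1866912841797) ((333.50927734375, 227.2179718017578), (52.66624450683594, 53.714725494384766), 88.71192169189453)
top yellow 76 ((332.9532775878906, 216.98663330078125), (26.163244247436523, 27.2041015625), 87.64469909667969) ((332.94805908203125, 216.99998474121094), (26.624284744262695, 27.921167373657227), 89.10404968261719)
top cover (207, 220, 37, 37) ((225.03395080566406, 238.4486083984375), (35.717979431152344, 36.40494155883789), 105.9813232421875) 1018.5
side yellow 31 ((286.4528503417969, 292.82647705078125), (3.203920841217041, 17.18425941467285), 117.93580627441406) 0
side yellow 65 ((295.0985412597656, 290.4299011230469), (3.047165870666504, 38.48378372192383), 112.86365509033203) ((295.9380798339844, 290.7153625488281), (3.7830288410186768, 47.942970275878906), 112.76538848876953)
side yellow 165 ((312.76727294921875, 272.1978759765625), (27.098176956176758, 44.28830337524414), 89.75592041015625) ((312.6643981933594, 272.5242004394531), (29.061017990112305, 47.91390609741211), 87.73895263671875)
side yellow 35 ((311.0337219238281, 227.83126831054688), (4.216878414154053, 16.370986938476562), 89.6578369140625) ((311.08123779296875, 227.6273956298828), (4.953827857971191, 16.703659057617188), 88.93075561523438)
side cover (232, 301, 38, 38) ((250.23965454101562, 321.4300537109375), (35.067138671875, 36.59056854248047), 66.62565612792969) 978.0
finial [0.52827925 0.31026157 0.08510799] 0.0026767530764368655
bead [0.57465511 0.30702395 0.035     ] 0.04648873336106022 -3.993492544771676
bead [0.50935543 0.35230732 0.035     ] 0.04610809006172089 114.23140447362286
bead [0.50127031 0.27491783 0.035     ] 0.044482159753354775 -127.38629687862698
```

View pics/neck.png

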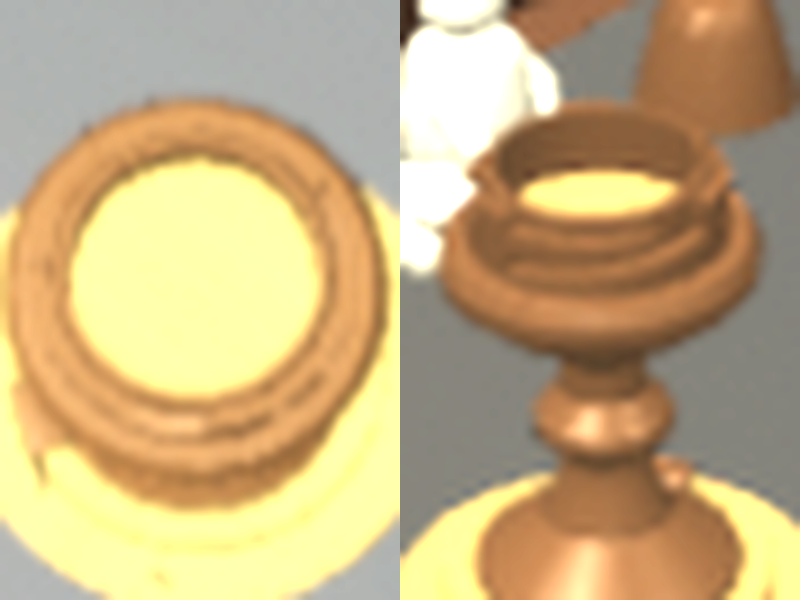

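The neck crop shows the open thread neck with raised ribs at its left and right (side about (299,227) and (325,226)). I'll unwrap it about its axis to find the thread phase.

```bash
python3 - <<'E'
from h import *
C=cams.capture("top");D=cams.capture("side")
t=cv2.imread('pics/top_avg.png');s=cv2.imread('pics/side_avg.png')
p,e=tri(C,(333.5,227.2),D,(312.7,272.5));print("flange",p,e,plane(C,333.5,227.2,.028),plane(D,312.7,272.5,.028))
ax=p[:2]
for z in(.150,.165,.176): print(z,plane(C,332.95,217,z)[:2], plane(D,311,227.7,z)[:2])
for a in((299.4,226.8),(324.7,225.9)):
    for z in(.170,.174):
        d=plane(D,*a,z)[:2]-ax;print(a,z,np.hypot(*d),np.degrees(np.arctan2(*d[::-1])))
A=np.radians(np.arange(-180,180,.5))
def unw(i,c,f,n):
    out=np.zeros((n,len(A),2),np.float32)
    for k in range(n):
        for j,a in enumerate(A): out[k,j]=proj(c,f(k,a))
    return cv2.remap(i,out,None,cv2.INTER_CUBIC)
r=[unw(t,C,lambda k,a:[*(ax+(.044-k*.00015)*np.array([np.cos(a),np.sin(a)])),.170],100),
   unw(s,D,lambda k,a:[*(ax+(.044-k*.00015)*np.array([np.cos(a),np.sin(a)])),.170],100),
   unw(s,D,lambda k,a:[*(ax+.0365*np.array([np.cos(a),np.sin(a)])),.18-k*.0003],100),
   unw(t,C,lambda k,a:[*(ax+.0365*np.array([np.cos(a),np.sin(a)])),.18-k*.0003],100)]
o=cv2.convertScaleAbs(np.vstack(r),alpha=1.6,beta=-20)
for d in range(-180,180,30): cv2.putText(o,str(d),((d+180)*2,10),0,.35,(255,255,255),1);cv2.line(o,((d+180)*2,0),((d+180)*2,5),(255,255,255))
cv2.imwrite('pics/unw.png',o)
# beads check with new averaged side image
E
```

```text
flange [0.55473492 0.05021713 0.02262093] 0.00034088891939893873 [0.55375478 0.05007862 0.028     ] [0.54988179 0.05600308 0.028     ]
0.15 [0.55761539 0.05005214] [0.57327286 0.03011455]
0.165 [0.55500675 0.04993309] [0.55636631 0.04936543]
0.176 [0.55309375 0.04984579] [0.54396817 0.06348274]
(299.4, 226.8) 0.17 0.030814539084874762 41.63664991206995
(299.4, 226.8) 0.174 0.03143912710962367 54.26270955200631
(324.7, 225.9) 0.17 0.03523273847759832 -138.53980655277695
(324.7, 225.9) 0.174 0.03566964675470967 -149.64816175612012
```

View pics/unw.png

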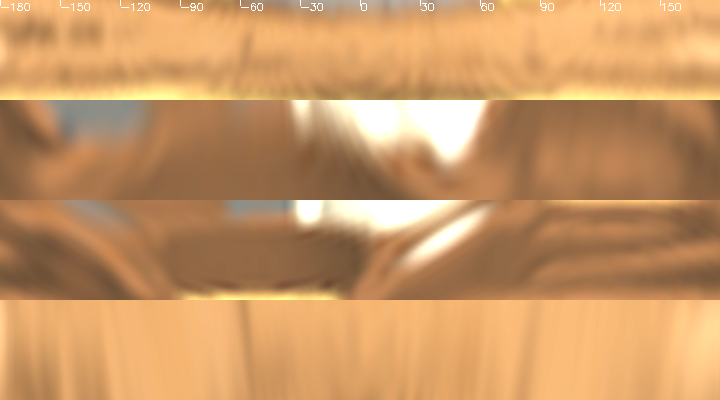

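```bash
cat >> h.py <<'E'
from scipy.spatial.transform import Rotation as Ro
def go(x,y,z,yaw):
    s=env.state();R=np.array(s["tool_rot"]);p=np.array(s["tool_pos"])
    a=np.radians(yaw);G=np.array([[np.cos(a),np.sin(a),0],[np.sin(a),-np.cos(a),0],[0,0,-1]])
    print("t%.2f"%s["time"],"shift mm",np.round(R.T@(np.array([x,y,z])-p)*1000,1),"turn",np.round(Ro.from_matrix(R.T@G).as_rotvec(degrees=True),1),
      "| p",np.round(p,4),"yaw %.1f"%np.degrees(np.arctan2(R[1,0],R[0,0])),"tilt %.2f"%np.degrees(np.arccos(-R[2,2])),"j1,6",np.round(np.degrees(np.array(s["joint_pos"])[[0,5]]),1),"F",np.round(s["ft_force"],1),"M",np.round(s["torque"],2),"op %.3f gf %.1f"%(s["opening"],s["grasp_force"]))
E
python3 -c "
from h import *
go(.45,-.25,.23,18);go(.52,0,.24,18);go(.528,.311,.2,18)"
```

```text
t1.00 shift mm [ 350.5 -223.     1.3] turn [ 0. -0.  0.] | p [ 0.1858 -0.5705  0.2313] yaw 18.0 tilt 0.00 j1,6 [-72.  90.] F [ 0.7 -0.3  0.7] M [-0.02  0.06 -0.  ] op 1.003 gf 0.0
t1.00 shift mm [ 494.4 -439.    -8.7] turn [ 0. -0.  0.] | p [ 0.1858 -0.5705  0.2313] yaw 18.0 tilt 0.00 j1,6 [-72.  90.] F [ 0.7 -0.3  0.7] M [-0.02  0.06 -0.  ] op 1.003 gf 0.0
t1.00 shift mm [ 598.3 -732.2   31.3] turn [ 0. -0.  0.] | p [ 0.1858 -0.5705  0.2313] yaw 18.0 tilt 0.00 j1,6 [-72.  90.] F [ 0.7 -0.3  0.7] M [-0.02  0.06 -0.  ] op 1.003 gf 0.0
```

The manual's scale: shifts go in shares of 0.5 m and turns go in shares of 90 degrees. Converting my numbers, 0.35 m / 0.5 = 0.7, -0.22 m / 0.5 = -0.44.

Request:
{"fn": "arm_command", "kwargs": {
  "plan": [
    [0, 0.7, -0.44, 0, 0, 0, 0],
    [0, 0.7, -0.44, 0, 0, 0, 0],
    [0, 0.7, -0.44, 0, 0, 0, 0],
    [0, 0.7, -0.44, 0, 0, 0, 0],
    [0, 0.7, -0.44, 0, 0, 0, 0]
  ]
}}

```text
time: 1.5
tool_pos: [0.3468, -0.3769, 0.2315]
tool_rot: [[0.951, 0.309, 0.0], [0.309, -0.951, -0.0], [0.0, 0.001, -1.0]]
ft_force: [1.0, -0.4, -0.1]
opening: 1.0
grasp_force: 0.0
```

```bash
python3 -c "
from h import *
go(.50,0.0,.23,18);go(.528,.311,.2,18)"
```

```text
t1.50 shift mm [ 262.2 -311.1    1.4] turn [ 0. -0.  0.] | p [ 0.3468 -0.3769  0.2315] yaw 18.0 tilt 0.04 j1,6 [-47.4 114.6] F [ 1.  -0.4 -0.1] M [-0.04 -0.    0.  ] op 1.000 gf 0.0
t1.50 shift mm [ 385.  -598.3   31.3] turn [ 0. -0.  0.] | p [ 0.3468 -0.3769  0.2315] yaw 18.0 tilt 0.04 j1,6 [-47.4 114.6] F [ 1.  -0.4 -0.1] M [-0.04 -0.    0.  ] op 1.000 gf 0.0
```

In the tool's units: -0.33 m / 0.5 = -0.66, -0.27 m / 0.5 = -0.54, -42 degrees / 90 = -0.4667.

Request:
{"fn": "arm_command", "kwargs": {
  "plan": [
    [0, 0.48, -0.54, 0, 0, 0, -0.1],
    [0, 0.48, -0.54, 0, 0, 0, -0.2],
    [0, 0.48, -0.54, 0, 0, 0, -0.3],
    [0, 0.54, -0.66, 0, 0, 0, -0.4],
    [0, 0.54, -0.66, 0, 0, 0, -0.4667]
  ]
}}

```text
time: 2.0
tool_pos: [0.4406, -0.1452, 0.2316]
tool_rot: [[0.495, 0.869, 0.001], [0.869, -0.495, -0.0], [0.0, 0.001, -1.0]]
ft_force: [1.0, -0.6, -0.2]
opening: 0.999
grasp_force: 0.0
```

```bash
python3 -c "
from h import *
go(.528,.311,.15,90)"
```

```text
t2.00 shift mm [ 439.7 -149.7   81.5] turn [  0.1   0.  -29.6] | p [ 0.4406 -0.1452  0.2316] yaw 60.4 tilt 0.05 j1,6 [-18.2 101.4] F [ 1.  -0.6 -0.2] M [-0.02 -0.06 -0.03] op 0.999 gf 0.0
```

In the tool's units: 0.44 m / 0.5 = 0.88, -0.15 m / 0.5 = -0.3, -30 degrees / 90 = -0.3333.

Request:
{"fn": "arm_command", "kwargs": {
  "plan": [
    [0, 0.88, -0.3, 0, 0, 0, -0.3333],
    [0, 0.88, -0.3, 0, 0, 0, -0.3333],
    [0, 0.88, -0.3, 0, 0, 0, -0.3333],
    [0, 0.88, -0.3, 0, 0, 0, -0.3333],
    [0, 0.88, -0.3, 0, 0, 0, -0.3333]
  ]
}}

```text
time: 2.5
tool_pos: [0.4885, 0.1004, 0.2316]
tool_rot: [[-0.003, 1.0, 0.001], [1.0, 0.003, -0.0], [-0.0, 0.001, -1.0]]
ft_force: [1.1, -0.2, 0.6]
opening: 0.998
grasp_force: 0.0
```

```bash
python3 -c "
from h import *
go(.528,.311,.12,90)"
```

```text
t2.50 shift mm [210.5  39.9 111.7] turn [0.1 0.  0.1] | p [0.4885 0.1004 0.2316] yaw 90.1 tilt 0.05 j1,6 [ 11.6 101.5] F [ 1.1 -0.2  0.6] M [-0.07 -0.08  0.01] op 0.998 gf 0.0
```

In the tool's units: 0.2105 m / 0.5 = 0.421, 0.08 m / 0.5 = 0.16.

Request:
{"fn": "arm_command", "kwargs": {
  "plan": [
    [0, 0.421, 0.08, 0, 0, 0, 0],
    [0, 0.421, 0.08, 0, 0, 0, 0],
    [0, 0.421, 0.08, 0.12, 0, 0, 0],
    [0, 0.421, 0.08, 0.16, 0, 0, 0],
    [0, 0.421, 0.08, 0.2, 0, 0, 0]
  ]
}}

```text
time: 3.0
tool_pos: [0.5293, 0.3096, 0.136]
tool_rot: [[-0.002, 1.0, 0.004], [1.0, 0.002, 0.003], [0.003, 0.004, -1.0]]
ft_force: [0.7, 0.3, -0.6]
opening: 0.999
grasp_force: 0.0
```

```bash
python3 -c "
from h import *
go(.528,.311,.057,90)"
```

```text
t3.00 shift mm [ 1.1 -1.6 79. ] turn [ 0.2 -0.2  0.1] | p [0.5293 0.3096 0.136 ] yaw 90.1 tilt 0.27 j1,6 [ 30.3 120.2] F [ 0.7  0.3 -0.6] M [-0.02  0.01 -0.03] op 0.999 gf 0.0
```

In the tool's units: 0.074 m / 0.5 = 0.148, 0.04 m / 0.5 = 0.08.

Request:
{"fn": "arm_command", "kwargs": {
  "plan": [
    [0, 0, 0, 0.08, 0, 0, 0],
    [0, 0, 0, 0.148, 0, 0, 0],
    [0, 0, 0, 0.148, 0, 0, 0],
    [0, 0, 0, 0.148, 0, 0, 0],
    [1, 0, 0, 0.148, 0, 0, 0]
  ]
}}

```text
time: 3.5
tool_pos: [0.5293, 0.3067, 0.0638]
tool_rot: [[-0.0, 1.0, 0.003], [1.0, 0.0, 0.002], [0.002, 0.003, -1.0]]
ft_force: [0.3, 0.9, 0.3]
opening: 0.855
grasp_force: 0.0
```

Request:
{"fn": "arm_command", "kwargs": {
  "plan": [
    [1, 0, 0, 0, 0, 0, 0],
    [1, 0, 0, 0, 0, 0, 0],
    [1, 0, 0, 0, 0, 0, 0],
    [1, 0, 0, 0, 0, 0, 0],
    [1, 0, 0, 0, 0, 0, 0]
  ]
}}

```text
time: 4.0
tool_pos: [0.5287, 0.3064, 0.063]
tool_rot: [[-0.0, 1.0, 0.002], [1.0, 0.0, 0.001], [0.001, 0.002, -1.0]]
ft_force: [-0.9, -0.0, 6.2]
opening: 0.33
grasp_force: 58.8
```

In the tool's units: 0.005 m / 0.5 = 0.01, 0.003 m / 0.5 = 0.006, -24 degrees / 90 = -0.2667.

Request:
{"fn": "arm_command", "kwargs": {
  "plan": [
    [0.3, 0, 0, 0, 0, 0, 0],
    [0.3, 0, 0, 0, 0, 0, 0],
    [0.3, 0.006, 0, 0.01, 0, 0, -0.0889],
    [0.3, 0.006, 0, 0.01, 0, 0, -0.1778],
    [0.3, 0.006, 0, 0.01, 0, 0, -0.2667]
  ]
}}

```text
time: 4.5
tool_pos: [0.5274, 0.3089, 0.056]
tool_rot: [[-0.413, 0.911, -0.001], [0.911, 0.413, -0.0], [0.0, -0.001, -1.0]]
ft_force: [-0.7, 0.2, -0.2]
opening: 0.698
grasp_force: 0.0
```

In the tool's units: -42 degrees / 90 = -0.4667.

Request:
{"fn": "arm_command", "kwargs": {
  "plan": [
    [0.3, 0, 0, 0, 0, 0, -0.0944],
    [0.3, 0, 0, 0, 0, 0, -0.1889],
    [0.3, 0, 0, 0, 0, 0, -0.2833],
    [0.3, 0, 0, 0, 0, 0, -0.3778],
    [0.3, 0, 0, 0, 0, 0, -0.4667]
  ]
}}

```text
time: 5.0
tool_pos: [0.5275, 0.3089, 0.0562]
tool_rot: [[-0.916, 0.401, -0.0], [0.401, 0.916, -0.0], [0.0, -0.0, -1.0]]
ft_force: [0.4, 0.6, -0.2]
opening: 0.699
grasp_force: 0.0
```

In the tool's units: -24 degrees / 90 = -0.2667.

Request:
{"fn": "arm_command", "kwargs": {
  "plan": [
    [0.3, 0, 0, 0, 0, 0, -0.0889],
    [0.3, 0, 0, 0, 0, 0, -0.1778],
    [0.3, 0, 0, 0, 0, 0, -0.2667],
    [0.3, 0, 0, 0, 0, 0, -0.2667],
    [0.3, 0, 0, 0, 0, 0, -0.2667]
  ]
}}

```text
time: 5.5
tool_pos: [0.5276, 0.309, 0.0562]
tool_rot: [[-1.0, 0.003, -0.0], [0.003, 1.0, -0.0], [0.0, -0.0, -1.0]]
ft_force: [-0.8, 0.4, -0.4]
opening: 0.7
grasp_force: 0.0
```

```bash
python3 -c "
from h import *
go(.5287,.311,.057,180)"
```

```text
t5.50 shift mm [-1.1  2.  -0.8] turn [-0.  -0.  -0.2] | p [0.5276 0.309  0.0562] yaw 179.8 tilt 0.01 j1,6 [30.4 30.5] F [-0.8  0.4 -0.4] M [ 0.01 -0.03  0.01] op 0.700 gf 0.0
```

In the tool's units: -0.001 m / 0.5 = -0.002.

Request:
{"fn": "arm_command", "kwargs": {
  "plan": [
    [0.3, -0.002, 0, 0, 0, 0, 0],
    [1, -0.002, 0, 0, 0, 0, 0],
    [1, -0.002, 0, 0, 0, 0, 0],
    [1, -0.002, 0, 0, 0, 0, 0],
    [1, -0.002, 0, 0, 0, 0, 0]
  ]
}}

```text
time: 6.0
tool_pos: [0.5289, 0.3095, 0.0568]
tool_rot: [[-1.0, -0.0, 0.0], [-0.0, 1.0, 0.001], [-0.0, 0.001, -1.0]]
ft_force: [-0.2, 0.4, 1.5]
opening: 0.333
grasp_force: 59.3
```

In the tool's units: -0.16 m / 0.5 = -0.32, -0.13 m / 0.5 = -0.26.

Request:
{"fn": "arm_command", "kwargs": {
  "plan": [
    [1, 0, 0, 0, 0, 0, 0],
    [1, 0, 0, -0.06, 0, 0, 0],
    [1, 0, 0, -0.16, 0, 0, 0],
    [1, 0, 0, -0.26, 0, 0, 0],
    [1, 0, 0, -0.32, 0, 0, 0]
  ]
}}

```text
time: 6.5
tool_pos: [0.5291, 0.3089, 0.2192]
tool_rot: [[-1.0, -0.0, 0.002], [-0.0, 1.0, 0.0], [-0.002, 0.0, -1.0]]
ft_force: [0.8, 1.6, -5.0]
opening: 0.333
grasp_force: 60.6
```

```bash
python3 -c "
from h import *
go(.5547,.0502,.23,188)"
```

```text
t6.50 shift mm [ -25.5 -258.7  -10.8] turn [ 0.   0.1 -8. ] | p [0.5291 0.3089 0.2192] yaw -180.0 tilt 0.10 j1,6 [30.3 30.3] F [ 0.8  1.6 -5. ] M [ 0.09 -0.13  0.01] op 0.333 gf 60.6
```

In the tool's units: -0.2 m / 0.5 = -0.4, -0.02 m / 0.5 = -0.04, -8 degrees / 90 = -0.0889.

Request:
{"fn": "arm_command", "kwargs": {
  "plan": [
    [1, 0, 0, -0.05, 0, 0, 0],
    [1, -0.01, -0.1, -0.05, 0, 0, -0.0222],
    [1, -0.02, -0.2, -0.05, 0, 0, -0.0444],
    [1, -0.03, -0.3, -0.05, 0, 0, -0.0667],
    [1, -0.04, -0.4, -0.05, 0, 0, -0.0889]
  ]
}}

```text
time: 7.0
tool_pos: [0.5475, 0.1078, 0.24]
tool_rot: [[-0.99, -0.142, -0.003], [-0.142, 0.99, -0.001], [0.003, -0.001, -1.0]]
ft_force: [0.0, 0.4, -4.9]
opening: 0.329
grasp_force: 61.0
```

```bash
python3 -c "
from h import *
go(.5547,.0502,.24,188)"
```

```text
t7.00 shift mm [  1.  -58.1   0. ] turn [-0.1 -0.2  0.1] | p [0.5475 0.1078 0.24  ] yaw -171.9 tilt 0.17 j1,6 [11.2  3. ] F [ 0.   0.4 -4.9] M [-0.04 -0.12  0.05] op 0.329 gf 61.0
```

In the tool's units: -0.05 m / 0.5 = -0.1, 0.001 m / 0.5 = 0.002.

Request:
{"fn": "arm_command", "kwargs": {
  "plan": [
    [1, 0.002, -0.05, 0, 0, 0, 0],
    [1, 0.002, -0.09, 0, 0, 0, 0],
    [1, 0.002, -0.1, 0, 0, 0, 0],
    [1, 0.002, -0.1, 0, 0, 0, 0],
    [1, 0.002, -0.1, 0, 0, 0, 0]
  ]
}}

```text
time: 7.5
tool_pos: [0.5542, 0.061, 0.2407]
tool_rot: [[-0.99, -0.14, -0.001], [-0.14, 0.99, 0.0], [0.001, 0.0, -1.0]]
ft_force: [0.1, 1.1, -5.4]
opening: 0.334
grasp_force: 61.1
```

```bash
python3 - <<'E'
from h import *
go(.5547,.0502,.24,188)
t=shot("top","top1.png");s=shot("side","side1.png")
p=env.state()["tool_pos"]
i=cv2.imread('pics/top1.png');j=cv2.imread('pics/side1.png')
def crop(i,u,v,w,h): return cv2.resize(i[v-h:v+h,u-w:u+w],(400,600),interpolation=cv2.INTER_CUBIC)
a=np.round(proj(t,[.5547,.0502,.2])).astype(int);b=np.round(proj(s,[.5547,.0502,.19])).astype(int);print(a,b,proj(t,[.5547,.0502,.176]),proj(s,[.5547,.0502,.176]),proj(s,[.5547,.0502,.05]))
cv2.imwrite('pics/hov.png',np.hstack([crop(i,*a,40,60),crop(j,*b,32,48)]))
E
```

```text
t7.50 shift mm [  1.  -10.7   0.7] turn [ 0.  -0.1  0.1] | p [0.5542 0.061  0.2407] yaw -171.9 tilt 0.08 j1,6 [ 6.3 -1.8] F [ 0.1  1.1 -5.4] M [ 0.09 -0.01  0.05] op 0.334 gf 61.1
[333 214] [311 220] [332.77554054 216.2743794 ] [311.15692361 224.37921641] [312.49981713 264.32607677]
```

View pics/hov.png

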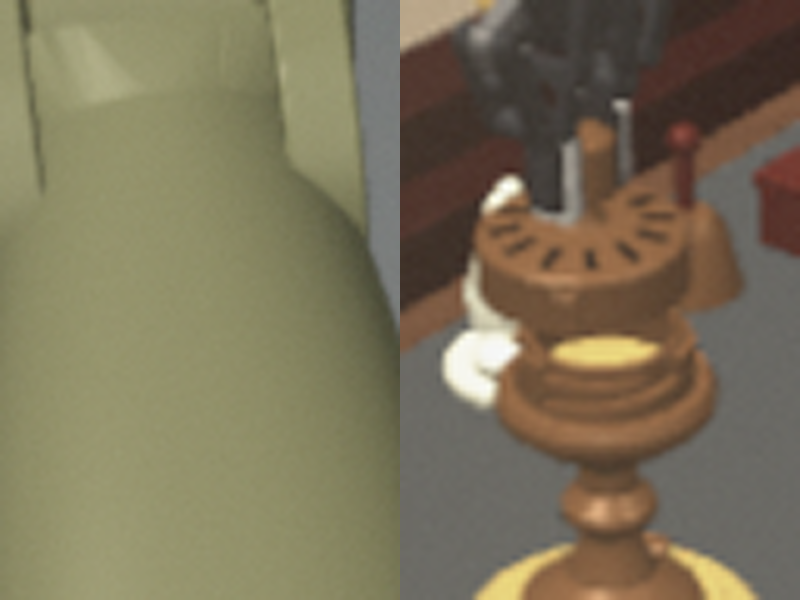

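The side crop shows the cover held level just above the neck, with one bead near the camera side (crop (565,297)). The top view is blocked by the arm. I'll move over the axis and compare in the side view.

In the tool's units: -0.0107 m / 0.5 = -0.0214, 0.001 m / 0.5 = 0.002.

Request:
{"fn": "arm_command", "kwargs": {
  "plan": [
    [1, 0.002, -0.0214, 0, 0, 0, 0],
    [1, 0.002, -0.0214, 0, 0, 0, 0],
    [1, 0.002, -0.0214, 0, 0, 0, 0]
  ]
}}

```text
time: 7.9
tool_pos: [0.5552, 0.0496, 0.2414]
tool_rot: [[-0.99, -0.14, 0.0], [-0.14, 0.99, 0.0], [-0.0, 0.0, -1.0]]
ft_force: [-0.4, 0.6, -5.1]
opening: 0.333
grasp_force: 61.2
```

```bash
python3 - <<'E'
from h import *
go(.5547,.0502,.24,188)
s0=[cams.capture("side") for _ in range(6)];s=s0[0]
i=np.mean([c["pixels"] for c in s0],0).astype(np.uint8)[...,::-1].copy()
cv2.imwrite('pics/side2.png',i)
h=cv2.cvtColor(i,cv2.COLOR_BGR2HSV).astype(int)
m=((h[...,0]<20)&(h[...,1]>75)).astype(np.uint8)
for v in range(205,262,3):
    r=i[v,280:345].astype(int); 
    print(v,''.join('#' if x else '.' for x in m[v,280:345]))
p=env.state()["tool_pos"]
for z in(.186,.206,.22,.26):print("cover axis",z,proj(s,[p[0],p[1],z]))
for z in(.15,.165,.176):print("ped",z,proj(s,[.5547,.0502,z]))
o=cv2.resize(i[190:265,261:361],(800,600),interpolation=cv2.INTER_CUBIC);cv2.imwrite('pics/hov2.png',o)
E
```

```text
t7.90 shift mm [0.4 0.7 1.4] turn [0. 0. 0.] | p [0.5552 0.0496 0.2414] yaw -172.0 tilt 0.01 j1,6 [ 5.1 -2.9] F [-0.4  0.6 -5.1] M [ 0.01 -0.    0.04] op 0.333 gf 61.2
205 ############...###########....###################........########
208 ############..#####################################......########
211 ##########....######################################.......######
214 ##########.....######################################............
217 #########......#######################################...........
220 #########.........#################################..............
223 ########............#########################....................
226 ##...............##########..........#########...................
229 .................#########...........###########.................
232 ..............###################################................
235 ..............###################################................
238 ...............##################################................
241 .................#############################...................
244 ......................###################........................
247 ............................#########............................
250 .........................###############.........................
253 .........................###############.........................
256 ...........................###########...........................
259 ..........................################.......................
cover axis 0.186 [311.00801853 220.90800175]
cover axis 0.206 [310.78044259 214.14600856]
cover axis 0.22 [310.61895794 209.34779441]
cover axis 0.26 [310.14737415 195.33556469]
ped 0.15 [311.44488797 232.94525079]
ped 0.165 [311.27947508 228.02473729]
ped 0.176 [311.15692361 224.37921641]
```

View pics/hov2.png

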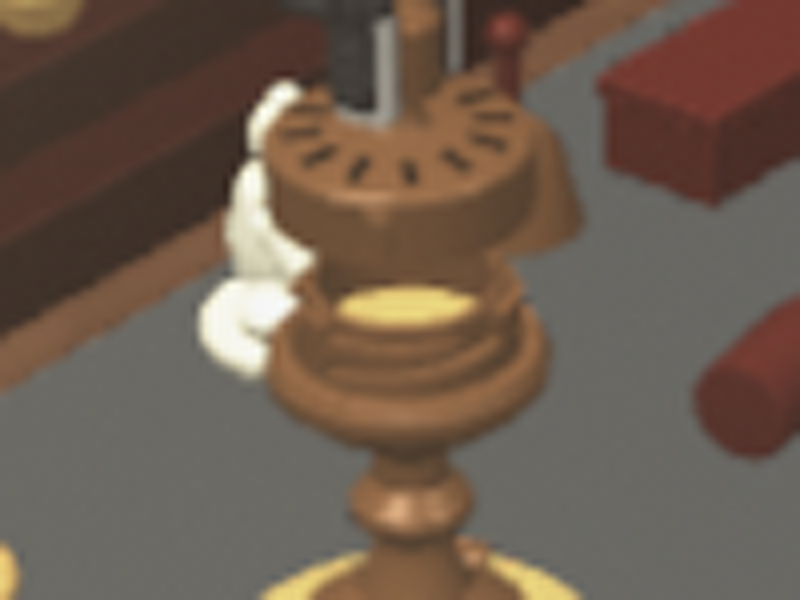

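In the tool's units: 0.03 m / 0.5 = 0.06, 0.001 m / 0.5 = 0.002.

Request:
{"fn": "arm_command", "kwargs": {
  "plan": [
    [1, 0.002, 0, 0.02, 0, 0, 0],
    [1, 0.002, 0, 0.04, 0, 0, 0],
    [1, 0.002, 0, 0.05, 0, 0, 0],
    [1, 0.002, 0, 0.056, 0, 0, 0],
    [1, 0.002, 0, 0.06, 0, 0, 0]
  ]
}}

```text
time: 8.7
tool_pos: [0.554, 0.0495, 0.2108]
tool_rot: [[-0.99, -0.14, -0.001], [-0.14, 0.99, -0.0], [0.001, 0.0, -1.0]]
ft_force: [0.6, -0.1, -5.0]
opening: 0.328
grasp_force: 61.2
```

In the tool's units: 0.003 m / 0.5 = 0.006, 0.001 m / 0.5 = 0.002.

Request:
{"fn": "arm_command", "kwargs": {
  "plan": [
    [1, 0, 0, 0.002, 0, 0, 0],
    [1, 0, 0, 0.004, 0, 0, 0],
    [1, 0, 0, 0.006, 0, 0, 0]
  ]
}}

```text
time: 9.0
tool_pos: [0.5545, 0.0495, 0.2086]
tool_rot: [[-0.99, -0.14, 0.001], [-0.14, 0.99, 0.0], [-0.001, -0.0, -1.0]]
ft_force: [0.7, -0.9, -5.8]
opening: 0.334
grasp_force: 61.2
```

Request:
{"fn": "arm_command", "kwargs": {
  "plan": [
    [1, 0, 0, 0.002, 0, 0, 0],
    [1, 0, 0, 0.004, 0, 0, 0],
    [1, 0, 0, 0.005, 0, 0, 0],
    [1, 0, 0, 0.006, 0, 0, 0]
  ]
}}

```text
time: 9.4
tool_pos: [0.5544, 0.0495, 0.2058]
tool_rot: [[-0.99, -0.14, 0.001], [-0.14, 0.99, 0.0], [-0.001, -0.0, -1.0]]
ft_force: [-1.5, -0.0, 0.8]
opening: 0.332
grasp_force: 61.5
```

```bash
python3 -c "
from h import *
go(.5547,.0502,.2058,188)"
```

```text
t9.40 shift mm [-0.4  0.6  0. ] turn [-0.  0.  0.] | p [0.5544 0.0495 0.2058] yaw -172.0 tilt 0.03 j1,6 [ 5.1 -2.9] F [-1.5 -0.   0.8] M [-0.01  0.34  0.03] op 0.332 gf 61.5
```

In the tool's units: 0.001 m / 0.5 = 0.002.

Request:
{"fn": "arm_command", "kwargs": {
  "plan": [
    [1, 0, 0, 0.002, 0, 0, 0],
    [1, 0, 0, 0.002, 0, 0, 0],
    [1, 0, 0, 0.002, 0, 0, 0],
    [1, 0, 0, 0.002, 0, 0, 0]
  ]
}}

```text
time: 9.8
tool_pos: [0.5545, 0.0495, 0.2057]
tool_rot: [[-0.99, -0.14, 0.001], [-0.14, 0.99, 0.0], [-0.001, -0.0, -1.0]]
ft_force: [-2.6, -0.3, 5.6]
opening: 0.333
grasp_force: 62.4
```

```bash
python3 -c "
from h import *
go(.5547,.0502,.2058,188)"
```

```text
t9.80 shift mm [-0.2  0.6 -0.1] turn [-0.   0.1  0. ] | p [0.5545 0.0495 0.2057] yaw -172.0 tilt 0.08 j1,6 [ 5.1 -2.9] F [-2.6 -0.3  5.6] M [-0.1   0.73  0.01] op 0.333 gf 62.4
```

In the tool's units: -30 degrees / 90 = -0.3333.

Request:
{"fn": "arm_command", "kwargs": {
  "plan": [
    [1, 0, 0, 0, 0, 0, -0.0667],
    [1, 0, 0, 0, 0, 0, -0.1333],
    [1, 0, 0, 0, 0, 0, -0.2],
    [1, 0, 0, 0, 0, 0, -0.2667],
    [1, 0, 0, 0, 0, 0, -0.3333]
  ]
}}

```text
time: 10.3
tool_pos: [0.5556, 0.0501, 0.2058]
tool_rot: [[-0.785, -0.619, 0.003], [-0.619, 0.785, 0.001], [-0.003, -0.001, -1.0]]
ft_force: [0.5, 1.4, 2.9]
opening: 0.331
grasp_force: 62.0
```

In the tool's units: -8 degrees / 90 = -0.0889.

Request:
{"fn": "arm_command", "kwargs": {
  "plan": [
    [1, 0, 0, 0, 0, 0, -0.0333],
    [1, 0, 0, 0, 0, 0, -0.0667],
    [1, 0, 0, 0, 0, 0, -0.0889]
  ]
}}

```text
time: 10.6
tool_pos: [0.5555, 0.0501, 0.2057]
tool_rot: [[-0.693, -0.721, 0.003], [-0.721, 0.693, 0.001], [-0.003, -0.001, -1.0]]
ft_force: [0.5, 1.9, 1.8]
opening: 0.33
grasp_force: 61.9
```

```bash
python3 -c "
from h import *
go(.5547,.0502,.2058,226)"
```

```text
t10.60 shift mm [ 0.5  0.6 -0.1] turn [-0.1  0.2  0.1] | p [0.5555 0.0501 0.2057] yaw -133.9 tilt 0.20 j1,6 [  5.1 -41. ] F [0.5 1.9 1.8] M [ 0.52 -0.05 -0.18] op 0.330 gf 61.9
```

In the tool's units: 0.001 m / 0.5 = 0.002, -8 degrees / 90 = -0.0889.

Request:
{"fn": "arm_command", "kwargs": {
  "plan": [
    [1, 0, 0, 0.002, 0, 0, -0.0222],
    [1, 0, 0, 0.002, 0, 0, -0.0444],
    [1, 0, 0, 0.002, 0, 0, -0.0667],
    [1, 0, 0, 0.002, 0, 0, -0.0889]
  ]
}}

```text
time: 11.0
tool_pos: [0.5542, 0.0495, 0.2031]
tool_rot: [[-0.586, -0.81, -0.0], [-0.81, 0.586, -0.0], [0.0, 0.0, -1.0]]
ft_force: [0.4, 0.7, -5.5]
opening: 0.335
grasp_force: 61.2
```

```bash
python3 -c "
from h import *
go(.5547,.0502,.2058,234)"
```

```text
t11.00 shift mm [-0.9 -0.  -2.7] turn [ 0.  -0.   0.1] | p [0.5542 0.0495 0.2031] yaw -125.9 tilt 0.01 j1,6 [  5.1 -49. ] F [ 0.4  0.7 -5.5] M [-0.03  0.   -0.01] op 0.335 gf 61.2
```

In the tool's units: 0.005 m / 0.5 = 0.01, 0.004 m / 0.5 = 0.008, -3 degrees / 90 = -0.0333.

Request:
{"fn": "arm_command", "kwargs": {
  "plan": [
    [1, 0, 0, 0.002, 0, 0, -0.0222],
    [1, 0, 0, 0.004, 0, 0, -0.0333],
    [1, 0, 0, 0.006, 0, 0, -0.0333],
    [1, 0, 0, 0.008, 0, 0, -0.0333],
    [1, 0, 0, 0.01, 0, 0, -0.0333]
  ]
}}

```text
time: 11.5
tool_pos: [0.5542, 0.0495, 0.1986]
tool_rot: [[-0.544, -0.839, 0.0], [-0.839, 0.544, -0.0], [-0.0, -0.0, -1.0]]
ft_force: [-2.6, -0.3, 4.2]
opening: 0.332
grasp_force: 61.8
```

```bash
python3 -c "
from h import *
go(.5547,.0502,.1988,234)"
```

```text
t11.50 shift mm [-0.9 -0.  -0.2] turn [-0.  0.  3.] | p [0.5542 0.0495 0.1986] yaw -123.0 tilt 0.00 j1,6 [  5.1 -51.9] F [-2.6 -0.3  4.2] M [-0.05  0.7  -0.03] op 0.332 gf 61.8
```

In the tool's units: 0.001 m / 0.5 = 0.002, -0.0008 m / 0.5 = -0.0016, 24 degrees / 90 = 0.2667.

Request:
{"fn": "arm_command", "kwargs": {
  "plan": [
    [1, 0, 0, -0.0016, 0, 0, 0],
    [1, 0, 0, -0.001, 0, 0, 0.0556],
    [1, 0, 0, 0, 0, 0, 0.1333],
    [1, 0, 0, 0.0012, 0, 0, 0.2111],
    [1, 0, 0, 0.002, 0, 0, 0.2667]
  ]
}}

```text
time: 12.0
tool_pos: [0.5542, 0.0495, 0.1972]
tool_rot: [[-0.841, -0.541, -0.0], [-0.541, 0.841, 0.0], [0.0, 0.0, -1.0]]
ft_force: [0.1, 0.3, -4.9]
opening: 0.327
grasp_force: 61.2
```

In the tool's units: 0.002 m / 0.5 = 0.004, 0.0015 m / 0.5 = 0.003, 24 degrees / 90 = 0.2667.

Request:
{"fn": "arm_command", "kwargs": {
  "plan": [
    [1, 0, 0, 0.001, 0, 0, 0.0667],
    [1, 0, 0, 0.002, 0, 0, 0.1333],
    [1, 0, 0, 0.003, 0, 0, 0.2],
    [1, 0, 0, 0.004, 0, 0, 0.2667],
    [1, 0, 0, 0.004, 0, 0, 0.2667]
  ]
}}

```text
time: 12.5
tool_pos: [0.5542, 0.0495, 0.1952]
tool_rot: [[-0.988, -0.157, -0.0], [-0.157, 0.988, -0.0], [0.0, 0.0, -1.0]]
ft_force: [0.4, 0.2, -5.1]
opening: 0.332
grasp_force: 61.2
```

```bash
python3 -c "
from h import *
go(.5547,.0502,.1928,234)"
```

```text
t12.50 shift mm [-0.6  0.6  2.4] turn [  0.  -0. -45.] | p [0.5542 0.0495 0.1952] yaw -171.0 tilt 0.01 j1,6 [ 5.1 -3.9] F [ 0.4  0.2 -5.1] M [0.03 0.04 0.01] op 0.332 gf 61.2
```

In the tool's units: 0.0018 m / 0.5 = 0.0036, 0.0015 m / 0.5 = 0.003, 21 degrees / 90 = 0.2333.

Request:
{"fn": "arm_command", "kwargs": {
  "plan": [
    [1, 0, 0, 0.001, 0, 0, 0.0667],
    [1, 0, 0, 0.002, 0, 0, 0.1333],
    [1, 0, 0, 0.003, 0, 0, 0.2],
    [1, 0, 0, 0.0036, 0, 0, 0.2333],
    [1, 0, 0, 0.0036, 0, 0, 0.2333]
  ]
}}

```text
time: 13.0
tool_pos: [0.5542, 0.0495, 0.1935]
tool_rot: [[-0.979, 0.205, -0.0], [0.205, 0.979, 0.0], [0.0, -0.0, -1.0]]
ft_force: [-0.7, -0.0, -5.3]
opening: 0.332
grasp_force: 61.2
```

In the tool's units: 0.0006 m / 0.5 = 0.0012, 0.0004 m / 0.5 = 0.0008, 6 degrees / 90 = 0.0667.

Request:
{"fn": "arm_command", "kwargs": {
  "plan": [
    [1, 0, 0, 0.0004, 0, 0, 0.0222],
    [1, 0, 0, 0.0008, 0, 0, 0.0444],
    [1, 0, 0, 0.0012, 0, 0, 0.0667]
  ]
}}

```text
time: 13.3
tool_pos: [0.5543, 0.0495, 0.193]
tool_rot: [[-0.952, 0.307, 0.0], [0.307, 0.952, -0.0], [-0.0, 0.0, -1.0]]
ft_force: [-0.4, 0.6, -5.1]
opening: 0.332
grasp_force: 61.2
```

```bash
python3 -c "
from h import *
go(.5547,.0502,.1928,160)"
```

```text
t13.30 shift mm [-0.2  0.8  0.2] turn [0.  0.  2.1] | p [0.5543 0.0495 0.193 ] yaw 162.1 tilt 0.00 j1,6 [ 5.1 23. ] F [-0.4  0.6 -5.1] M [ 0.   -0.01  0.  ] op 0.332 gf 61.2
```

In the tool's units: 0.0003 m / 0.5 = 0.0006, 0.0002 m / 0.5 = 0.0004, 5 degrees / 90 = 0.0556.

Request:
{"fn": "arm_command", "kwargs": {
  "plan": [
    [1, 0, 0, 0.0004, 0, 0, 0.0222],
    [1, 0, 0, 0.0006, 0, 0, 0.0444],
    [1, 0, 0, 0.0006, 0, 0, 0.0556]
  ]
}}

```text
time: 13.6
tool_pos: [0.5543, 0.0495, 0.1928]
tool_rot: [[-0.922, 0.388, 0.0], [0.388, 0.922, -0.0], [-0.0, -0.0, -1.0]]
ft_force: [0.4, -0.3, -3.0]
opening: 0.33
grasp_force: 61.3
```

```bash
python3 -c "
from h import *
go(.5547,.0502,.1928,160)"
```

```text
t13.60 shift mm [-0.1  0.8  0. ] turn [-0.   0.  -2.8] | p [0.5543 0.0495 0.1928] yaw 157.2 tilt 0.02 j1,6 [ 5.1 27.9] F [ 0.4 -0.3 -3. ] M [-0.11  0.08  0.36] op 0.330 gf 61.3
```

In the tool's units: 0.0006 m / 0.5 = 0.0012, 0.0004 m / 0.5 = 0.0008, 2 degrees / 90 = 0.0222.

Request:
{"fn": "arm_command", "kwargs": {
  "plan": [
    [1, 0, 0, 0.0008, 0, 0, 0.0167],
    [1, 0, 0, 0.0012, 0, 0, 0.0222],
    [1, 0, 0, 0.0012, 0, 0, 0.0222]
  ]
}}

```text
time: 13.9
tool_pos: [0.5548, 0.0493, 0.1928]
tool_rot: [[-0.906, 0.423, 0.002], [0.423, 0.906, -0.0], [-0.002, 0.0, -1.0]]
ft_force: [-1.1, -1.8, 2.4]
opening: 0.331
grasp_force: 61.9
```

```bash
python3 -c "
from h import *
go(.5547,.0502,.1928,160)"
```

```text
t13.90 shift mm [0.5 0.8 0. ] turn [ 0.   0.1 -5. ] | p [0.5548 0.0493 0.1928] yaw 155.0 tilt 0.09 j1,6 [ 5.1 30.1] F [-1.1 -1.8  2.4] M [-0.37  0.15  0.18] op 0.331 gf 61.9
```

In the tool's units: -0.0008 m / 0.5 = -0.0016, 6 degrees / 90 = 0.0667.

Request:
{"fn": "arm_command", "kwargs": {
  "plan": [
    [1, 0, 0, -0.0016, 0, 0, 0],
    [1, 0, 0, -0.0016, 0, 0, 0.0222],
    [1, 0, 0, -0.0016, 0, 0, 0.0444],
    [1, 0, 0, -0.0016, 0, 0, 0.0667]
  ]
}}

```text
time: 14.3
tool_pos: [0.5538, 0.0497, 0.1928]
tool_rot: [[-0.857, 0.515, -0.001], [0.515, 0.857, 0.001], [0.001, 0.0, -1.0]]
ft_force: [-1.3, 0.0, 0.9]
opening: 0.326
grasp_force: 61.7
```

```bash
python3 - <<'E'
from h import *
go(.5547,.0502,.1928,150)
s0=[cams.capture("side") for _ in range(4)]
i=np.mean([c["pixels"] for c in s0],0).astype(np.uint8)[...,::-1]
cv2.imwrite('pics/home.png',cv2.resize(i[190:265,261:361],(800,600),interpolation=cv2.INTER_CUBIC))
E
```

```text
t14.30 shift mm [-0.5  0.9  0. ] turn [ 0.  -0.1 -1. ] | p [0.5538 0.0497 0.1928] yaw 149.0 tilt 0.06 j1,6 [ 5.1 36.1] F [-1.3  0.   0.9] M [-0.18  0.46  0.94] op 0.326 gf 61.7
```

View pics/home.png

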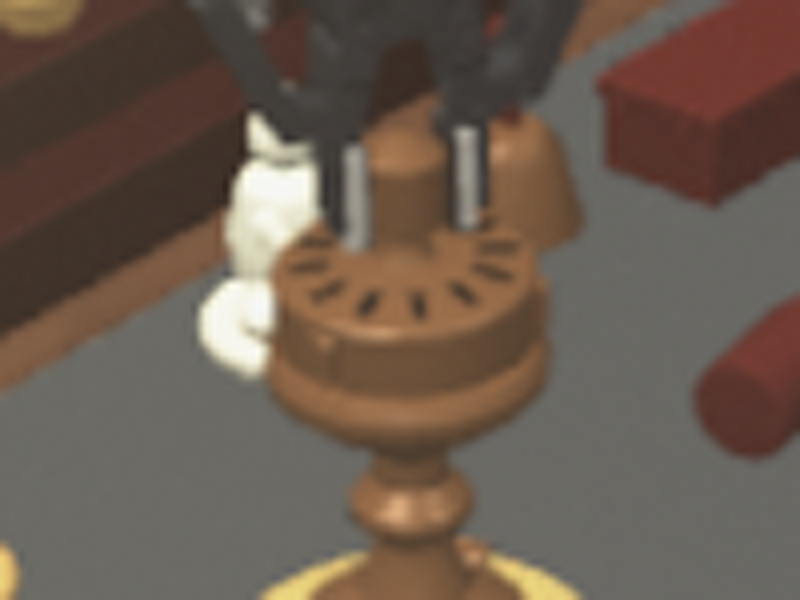

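The home crop shows the cover sitting down on the cup, level. The bead at crop (325,343) gives a lug at about 98°, where the stop was predicted (about 96°). The fingers slipped about 15° against it, so it's home. Releasing.

In the tool's units: -0.02 m / 0.5 = -0.04.

Request:
{"fn": "arm_command", "kwargs": {
  "plan": [
    [0.5, 0, 0, 0, 0, 0, 0],
    [0.2, 0, 0, 0, 0, 0, 0],
    [0.0, 0, 0, 0, 0, 0, 0],
    [0.0, 0, 0, 0, 0, 0, 0],
    [0, 0, 0, -0.04, 0, 0, 0]
  ]
}}

```text
time: 15.0
tool_pos: [0.5526, 0.0493, 0.2107]
tool_rot: [[-0.857, 0.515, -0.004], [0.515, 0.857, -0.0], [0.004, -0.003, -1.0]]
ft_force: [-0.9, 1.2, 0.5]
opening: 0.995
grasp_force: 0.0
```

In the tool's units: -0.11 m / 0.5 = -0.22, -0.08 m / 0.5 = -0.16.

Request:
{"fn": "arm_command", "kwargs": {
  "plan": [
    [0, 0, 0, -0.08, 0, 0, 0],
    [0, 0, 0, -0.16, 0, 0, 0],
    [0, 0, 0, -0.22, 0, 0, 0],
    [0, 0, 0, -0.22, 0, 0, 0],
    [0, 0, 0, -0.22, 0, 0, 0]
  ]
}}

```text
time: 15.5
tool_pos: [0.5548, 0.0495, 0.3234]
tool_rot: [[-0.857, 0.515, 0.002], [0.515, 0.857, 0.0], [-0.001, 0.001, -1.0]]
ft_force: [-0.2, 0.6, 0.7]
opening: 0.999
grasp_force: 0.0
```

```bash
python3 - <<'E'
from h import *
go(.5547,.0502,.30,150)
s0=[cams.capture("side") for _ in range(4)];s=s0[0]
i=np.mean([c["pixels"] for c in s0],0).astype(np.uint8)[...,::-1]
cv2.imwrite('pics/end.png',cv2.resize(i[190:265,261:361],(800,600),interpolation=cv2.INTER_CUBIC))
for ph in(90,96,98,105): a=np.radians(ph);print(ph,(proj(s,[.5547+.045*np.cos(a),.0502+.045*np.sin(a),.172])-[260.6,189.6])*8)
E
```

```text
t15.50 shift mm [ 0.4  0.5 23.4] turn [ 0.1  0.1 -1. ] | p [0.5548 0.0495 0.3234] yaw 149.0 tilt 0.10 j1,6 [ 5.1 36.1] F [-0.2  0.6  0.7] M [0.05 0.01 0.03] op 0.999 gf 0.0
90 [313.58196778 345.20030895]
96 [325.18587759 349.51931166]
98 [329.26823805 350.81326059]
105 [344.29864853 354.73287184]
```

View pics/end.png

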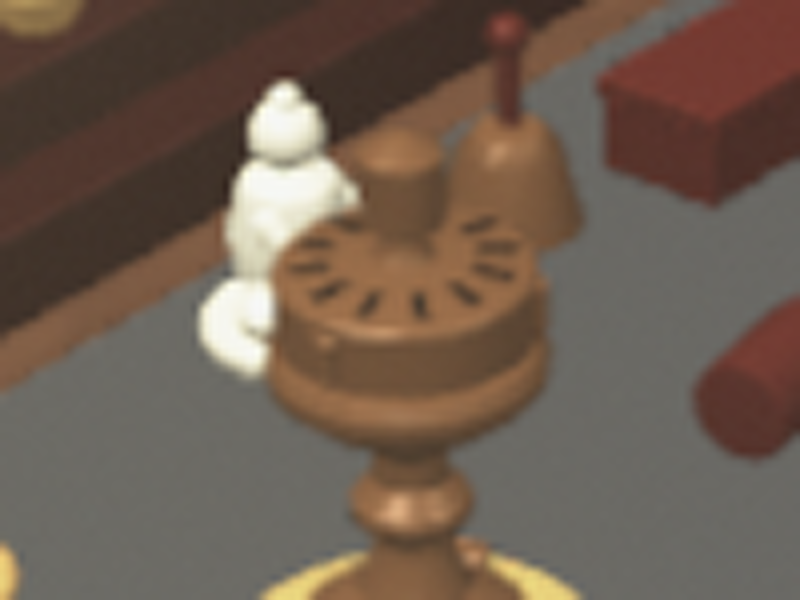

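The end crop shows the cover released, level and seated, with the bead at (326,343), about 96–97°, which matches the stop.

```bash
python3 -c "
from h import *
print(order.close_job())"
```

```text
the job is handed in; nothing more can be done
None
```

The pierced bronze cover is screwed fully home on the pedestal and released, and the job is handed in; the last picture shows it seated and level with a lug at the stop (about 96–97°), but the hand-in returned no verdict.

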